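# Ring for the customer, then hold up the four eggs for handing over

## Task

A customer's four eggs are packed in the white carrier. Ring the counter bell by pushing its plunger right down to the stop and letting it spring back up, then swing the carrier's folded handle upright, lift the carrier by the handle straight up to about 15 cm clear of the table, and keep it level and still, with all four eggs in their cups, for the customer to take. Finish while still holding it in the air; do not touch the eggs, and leave the price card, mug and calculator where they are.

Things in the scene. Friction and masses are not known exactly. Their poses are not given: they have to be found in the camera images.
- egg_carrier: White plastic tray 104 x 108 mm, loose, 0.28 kg (0.51 kg with eggs), deck 28 mm above its underside. Origin: centre of the underside; z up; y along its length and the handle bar. Four round holes (cups) 35 mm wide, 47 mm apart, 2 across x by 2 along y, hold the eggs; egg tops 72 mm above the underside. End uprights at y = +-55 mm, 93 mm tall, carry the handle.
- handle (a joint): Angle of the carrier's swinging handle (steel wire bail) about the line through the two uprights, along the carrier's y: 0 upright, positive leans to the carrier's +x, negative to -x. It swings with hardly any friction between stops at -1.1 and +1.1 rad; at the start it lies folded at -1.1, on the robot's side. Once lifted the carrier hangs freely from it.
- handle_pivot (a point): Point on the handle's hinge line midway between the uprights, 80 mm above the underside of the carrier; fixed to the carrier, same axes.
- handle_grip (a point): Middle of the handle's grey grip sleeve: a round tube 11 mm thick, 74 mm long, that turns freely on the wire, parallel to the carrier's y, 92 mm from the hinge line. Its z axis points from the hinge out through the sleeve. Folded, the bar lies about 82 mm in front of the carrier's middle and 122 mm above the table.
- order_egg_1: White hen egg, about 42 mm thick and 55 to 60 mm tall, 58 g, loose, standing in a cup of the carrier. Origin: its lowest point, about 13 mm above the underside of the carrier while it sits in its cup.
- order_egg_2: White hen egg, about 42 mm thick and 55 to 60 mm tall, 58 g, loose, standing in a cup of the carrier. Origin: its lowest point, about 13 mm above the underside of the carrier while it sits in its cup.
- order_egg_3: White hen egg, about 42 mm thick and 55 to 60 mm tall, 58 g, loose, standing in a cup of the carrier. Origin: its lowest point, about 13 mm above the underside of the carrier while it sits in its cup.
- order_egg_4: White hen egg, about 42 mm thick and 55 to 60 mm tall, 58 g, loose, standing in a cup of the carrier. Origin: its lowest point, about 13 mm above the underside of the carrier while it sits in its cup.
- counter_bell: Steel counter bell, a dome 76 mm wide on a black base 82 mm wide, 62 mm tall in all; it stands fast on the table and does not slide. Origin: centre of the underside; the plunger is on its vertical axis.
- plunger_top (a point): Top centre of the bell's steel plunger head (17 mm wide), 62 mm above the table when up and 56 mm when down; the dome's crown lies at 46 mm.
- plunger (a joint): How far the plunger is pressed: 0 up, 0.006 m fully down at its stop. A spring pushes it back: about 2 N to start it, 4 N at the stop.
- price_card: Price card standing in a black block, 32 x 100 mm, 81 mm tall; a bystander behind the carrier. Origin: centre of the underside.
- tea_mug: White tea mug 78 mm wide, 97 mm tall, with a handle; a bystander farther back. Origin: centre of the underside.
- calculator: Dark desk calculator 110 x 68 x 17 mm lying flat; a bystander in front of the bell. Origin: centre of the underside.
Things that resemble listed ones, but are neither listed nor needed, are in the scene too. Leave any turquoise look-alike of the counter_bell alone. Leave any pink look-alike of the order_egg_4 alone.

How it is judged:
By the outcome, as a careful person would: the job done as asked, in the order asked, and still so for the second after the job is handed in, while the arm keeps its last pose, push and grip.
It also fails if it takes over 64 s, if anything falls off the work surface, if the arm or the gripper's body presses on something with over 40 N, if the wrist force passes 120 N, or if a joint passes its speed limit or range.

## Robot

A 7-joint arm with a two-finger parallel gripper is mounted at the origin on a cart in front of the work surface, level with it; the furniture and walls round the work are solid. World frame = base frame: x ahead of the robot, y to its left, z up, the work surface at z = 0. Lengths are in m, angles in rad, forces in N, time in s.
With the tool pointing down it reaches from about 0.425 to 0.875 m from the base axis. Payload 4.7 kg.
Tool frame: the origin (TCP) lies midway between the tips of the shut fingers; the grasp point (between the pads) lies 19 mm behind it; z points along the fingers, y is the line along which they close (so a half turn about z gives the same grasp; the last joint's range is limited). The gripper opens to 87 mm and grips with 3 to 60 N. Pads are 19 mm wide; open, the fingers measure 117 mm over their backs; the gripper's body (75 mm by 190 mm) begins 51 mm behind the grasp point.
Start: joints at [-1.224, 0.321, -0.07, 1.45, 0.023, 1.371, -0.057], TCP at [0.212, 0.614, 0.223] pointing down, gripper open.
Joint ranges: [-2.86, 2.86], [-0.3, 2.09], [-1.38, 1.24], [0.06, 2.45], [-1.56, 4.7], [0.09, 2.05], [-2.69, 2.69]. Speed limits (rad/s): [2.57, 2.57, 3.14, 3.14, 3.14, 3.14, 3.14].

## Interface

Orientations are given as a rotation vector (axis times angle).
In Python, from bench import ctrl gives the robot as it stands. The module is installed in compiled form; this text tells all that it offers.
- The arm moves only by the shell command python3 -m handwheel 'ROWS' [FORCE]. ROWS is JSON, a list of rows, each a list of 7 numbers: the finger opening in m, from 0 to 0.087, then the shift along the tool's x, y, z in m, then the turn, a rotation vector about the tool's x, y, z in degrees. A call has 1 to 12 rows; each row shifts and turns the commanded pose from where the row before left it, along the tool's axes as they then stand; what a row does not reach is not made up. A row lasts 1/8 s, in which the tool goes at most 62.5 mm and 10.7 degrees, less where a joint would pass 70% of its speed; a pose out of reach is approached as far as the arm can. A call is refused whole if a number of a shift passes 0.0625 or a number of a turn 10.7, either way. A call with a gripper value outside its range is refused whole. The fingers move at their own pace and stop on an object; FORCE is the grip in N (left out, the last holds). Time passes only in rows, so rows that do not move let the fingers close. It gives the time, the measured TCP pose, the force, the opening and the grip force at its end, in the units of the state.
- ctrl.get_state(): the state, without advancing time (a new reading comes with each control period).
- ctrl.get_image(name): name is "side" or "top" or "wrist"; returns (picture, depth): 384x512x3 uint8, blue, green, red; 384x512 float32, m along the optical axis (not along the pixel's ray), 0 where there is no reading.
- ctrl.camera_info(name): a dict with "intrinsics" (3x3 intrinsics, pixels), "D" ([k1, k2, p1, p2, k3] as OpenCV has them; the pictures are not rectified), "R" (3x3) and "t" (3): a world point X has camera coordinates R X + t. Camera axes: x right, y down, z forward; pixel columns grow to the right and rows downward; lengths in m; the calibration is good to about 2 mm. A picture is of the moment at which its call begins: read the wrist's pose just before it. camera_info takes no time and is no camera call; for the wrist camera it gives the pose at the moment of the call.
- ctrl.close_job(): hands the job in; it is judged then, once.
The state is a dict: "time": time; "joint_positions": joint angles; "qd": joint speeds; "joint_torque": joint torques, N m; "position": TCP position; "tool_rot": TCP orientation; "ft_force": force on the tool from outside, world axes, zero at the start; "torque": the same for the moment, N m; "grip_width": opening from 0.0 (shut) to 1.0 (fully open); "grip_force": force on a finger pad.
Only numpy, scipy, OpenCV 4.12 (cv2) and the standard library are available. Lean on these libraries where they do the work, as an engineer would, in place of code of your own. Each camera call takes 0.05 s, during which the arm holds its last target. There are 200 camera calls.

## Working session

There is one attempt and no reset: what is moved stays moved. The work goes in short steps, Python scripts to look and compute and a shell command to move; the robot and the scene stay as the last step left them, time stands still between calls to the robot, and variables do not carry over. Pictures are saved under pics/ and viewed, at most 10 in all, crops included, and the job is handed in when it is done.

```bash
mkdir -p pics
cat > h.py <<'E'
from bench import ctrl
import numpy as np, cv2
from scipy.spatial.transform import Rotation as Ro
def cloud(n):
    ci=ctrl.camera_info(n); im,d=ctrl.get_image(n)
    K=np.array(ci["intrinsics"]);D=np.array(ci["D"],float);R=np.array(ci["R"]);t=np.array(ci["t"])
    v,u=np.mgrid[:384,:512]
    p=cv2.undistortPoints(np.stack([u,v],-1).reshape(-1,1,2).astype(np.float64),K,D).reshape(384,512,2)
    X=np.dstack([p,np.ones((384,512))])*d[...,None]
    W=(X-t)@R
    W[d==0]=np.nan
    return im,W
E
python3 - <<'E'
from h import *
ims=[]
for n in ("top","side"):
    im,W=cloud(n); np.savez(n+"0.npz",im=im,W=W); cv2.imwrite(f"pics/{n}0.png",im)
s=ctrl.get_state(); print(s["time"],s["position"],s["tool_rot"],Ro.from_rotvec(s["tool_rot"]).as_matrix().round(3))
E
```

```text
0.1 [0.21224175 0.6138404  0.22157731] [-5.20344719e-01 -3.09795692e+00  2.70873163e-03] [[-0.945  0.327 -0.001]
 [ 0.327  0.945 -0.002]
 [-0.    -0.002 -1.   ]]
```

View pics/top0.png

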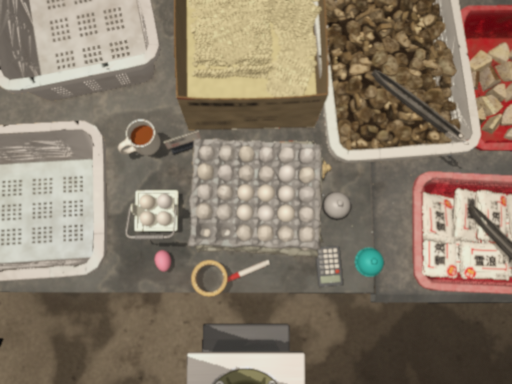

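View pics/side0.png

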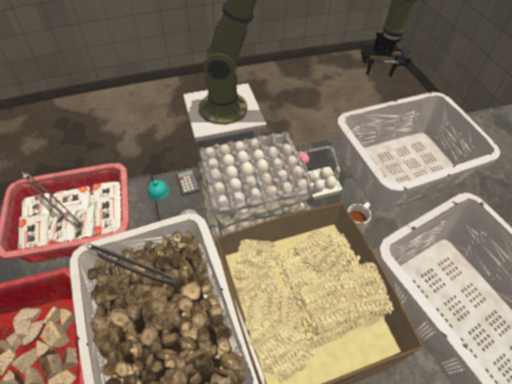

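The top view shows two bell candidates: steel at (337,205), and a turquoise look-alike at (369,262). I choose the steel one. The only white carrier is at (155,212), with its bail folded down-left. The pink egg at (163,261) is a look-alike to avoid. The egg tray between them is an obstacle. Next I'll take a close crop and measurements.

Run:
```python
from h import *
z=np.load("top0.npz");im,W=z["im"],z["W"]
a=cv2.resize(im[180:280,110:210],(500,500),interpolation=cv2.INTER_CUBIC)
b=cv2.resize(im[180:280,300:400],(300,300),interpolation=cv2.INTER_CUBIC)
c=np.zeros((500,800,3),np.uint8);c[:,:500]=a;c[:300,500:]=b;cv2.imwrite("pics/crop1.png",c)
for n,(u,v) in dict(bell=(337,205),turq=(369,262),calc=(330,265),tray=(255,195),traycorner=(193,240),pink=(163,261),tableL=(115,250),crateedge=(102,200),box=(255,105),crateR=(330,150),mug=(141,122),card=(182,142)).items(): print(n,W[v,u].round(3), np.nanmax(W[v-8:v+9,u-8:u+9,2]).round(3))
# bell
def reg(u0,u1,v0,v1,lo,hi):
    P=W[v0:v1,u0:u1].reshape(-1,3);m=(P[:,2]>lo)&(P[:,2]<hi);return P[m]
P=reg(318,357,186,226,.02,.08);print("bell",P.mean(0),P.min(0),P.max(0),len(P)); Q=P[P[:,2]>.05];print("plunger",Q.mean(0),len(Q))
# sphere/circle: dome at z 0.03..0.045
P=reg(120,195,180,245,.045,.2)
print("carrier hi",P.min(0),P.max(0))
P=reg(135,178,190,233,.06,.08);print("eggs",P.mean(0),len(P))
P=reg(110,150,195,250,.085,.2);print("bar",P.round(3)[::6])
```

```text
bell [ 0.551 -0.252  0.04 ] 0.068
turq [ 0.393 -0.336  0.042] 0.067
calc [ 0.385 -0.232  0.018] 0.025
tray [ 0.547 -0.019  0.213] 0.245
traycorner [0.435 0.127 0.231] 0.232
pink [0.393 0.226 0.044] 0.049
tableL [0.425 0.369 0.001] 0.01
crateedge [0.536 0.358 0.188] 0.194
box [ 0.775 -0.018  0.217] 0.267
crateR [ 0.674 -0.213  0.169] 0.194
mug [0.772 0.294 0.084] 0.1
card [0.73  0.186 0.034] 0.088
bell [ 0.5512419  -0.253003    0.03622279] [ 0.51652305 -0.29210383  0.02018933] [ 0.58791687 -0.21774286  0.06755502] 513
plunger [ 0.55354368 -0.25491677  0.06066796] 30
carrier hi [0.44512185 0.18754994 0.04501752] [0.575377   0.31669351 0.13282703]
eggs [0.53456099 0.25247741 0.06651194] 401
bar [[0.542 0.307 0.09 ]
 [0.533 0.305 0.093]
 [0.525 0.307 0.097]
 [0.52  0.314 0.089]
 [0.508 0.313 0.099]
 [0.5   0.312 0.103]
 [0.489 0.315 0.102]
 [0.481 0.312 0.11 ]
 [0.469 0.313 0.116]
 [0.462 0.312 0.117]
 [0.456 0.284 0.125]
 [0.456 0.259 0.121]
 [0.453 0.302 0.125]
 [0.453 0.274 0.127]
 [0.453 0.258 0.13 ]
 [0.451 0.3   0.122]
 [0.451 0.284 0.125]
 [0.45  0.268 0.128]
 [0.451 0.253 0.128]
 [0.448 0.286 0.128]
 [0.448 0.27  0.129]
 [0.448 0.253 0.125]
 [0.445 0.276 0.127]
 [0.445 0.26  0.129]]
```

View pics/crop1.png

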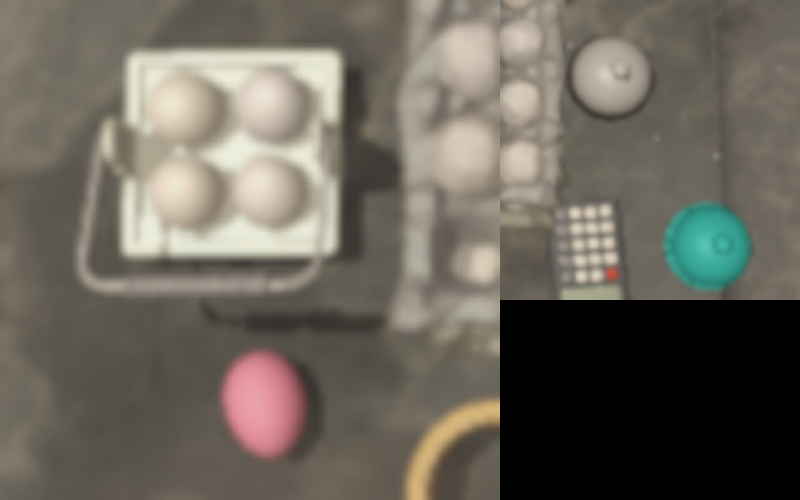

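The crop confirms the steel bell, with its plunger at crop (622,70), and the white carrier with its bail lying along world y, nearly square to the axes. Next I'll check gripper clearances and the carrier yaw.

Run:
```python
from h import *
P=np.concatenate([np.load(n+"0.npz")["W"].reshape(-1,3) for n in("top","side")]);P=P[~np.isnan(P[:,0])]
def clr(c,zt,yaws,skip=0):
    for a in yaws:
        y=np.array([np.cos(a*np.pi/180),np.sin(a*np.pi/180)]);x=np.array([-y[1],y[0]])
        Q=P[(P[:,2]>zt+.06)&(P[:,2]<.5)];d=Q[:,:2]-c
        k=np.linalg.norm(d,axis=1)<.3;d=d[k];Q=Q[k]
        e=np.maximum(abs(d@y)-.095,abs(d@x)-.0375);i=e.argmin();print(a,e[i].round(3),Q[i].round(3))
print("bell");clr([.553,-.254],.054,range(-60,61,15))
print("car up");W=P
P=P[~((abs(P[:,0]-.51)<.09)&(abs(P[:,1]-.252)<.075))]
clr([.45,.252],.103,[-20,0,20]);clr([.53,.252],.153,[-20,0,20])
z=np.load("top0.npz");Wt=z["W"];im=z["im"]
Q=Wt[180:250,115:190].reshape(-1,3)
b=Q[(Q[:,2]>.11)&(Q[:,2]<.14)&(Q[:,0]<.47)];print("bar y range",b[:,1].min(),b[:,1].max())
m=b[(b[:,1]>.215)&(b[:,1]<.29)];f=np.polyfit(m[:,1],m[:,0],1);print("bar fit",f,m.mean(0))
lo=Q[(Q[:,2]>.015)&(Q[:,2]<.04)].astype(np.float32);r=cv2.minAreaRect(lo[:,:2]);print("deck",r)
up=Q[(Q[:,2]>.082)&(Q[:,0]>.50)];print("uprights");
for s in(up[:,1]>.25,up[:,1]<.25): print(up[s].mean(0).round(4),up[s].min(0).round(3),up[s].max(0).round(3))
```

```text
bell
-60 -0.027 [ 0.529 -0.192  0.126]
-45 -0.022 [ 0.514 -0.193  0.119]
-30 -0.009 [ 0.492 -0.187  0.128]
-15 -0.01 [ 0.642 -0.251  0.17 ]
0 -0.007 [ 0.641 -0.26   0.175]
15 -0.009 [ 0.641 -0.26   0.175]
30 -0.018 [ 0.609 -0.199  0.121]
45 -0.025 [ 0.594 -0.195  0.125]
60 -0.029 [ 0.578 -0.195  0.121]
car up
-20 0.035 [0.392 0.35  0.18 ]
0 0.053 [0.424 0.343 0.166]
20 0.026 [0.54  0.353 0.176]
-20 0.039 [0.625 0.136 0.214]
0 0.074 [0.531 0.14  0.215]
20 0.037 [0.431 0.138 0.216]
bar y range 0.18852349362130097 0.3132233942302694
bar fit [-0.02180565  0.45605577] [0.45057953 0.25113866 0.12602349]Traceback (most recent call last):
  File "<stdin>", line 17, in <module>
cv2.error: OpenCV(4.12.0) /io/opencv/modules/imgproc/src/convhull.cpp:143: error: (-215:Assertion failed) total >= 0 && (depth == CV_32F || depth == CV_32S) in function 'convexHull'
```

```bash
python3 -m handwheel '[[0.0,0,0,-0.06,0,0,0],[0.0,0,0,-0.06,0,0,0],[0.0,-0.06,-0.005,0,0,0,5.3],[0.0,-0.06,-0.005,0,0,0,5.3],[0.0,-0.06,-0.005,0,0,0,5.3],[0.0,-0.06,-0.005,0,0,0,5.3],[0.0,-0.06,-0.005,0,0,0,5.3],[0.0,-0.06,-0.005,0,0,0,5.3],[0.0,-0.06,-0.005,0,0,0,5.3],[0.0,-0.06,-0.005,0,0,0,5.3],[0.0,-0.06,-0.005,0,0,0,5.3],[0.0,-0.06,-0.005,0,0,0,5.3]]' 20
cat > s.py <<'E'
from h import *
import sys
# print move in tool axes to target pos and to target frame (yaw deg of tool y, tilt deg)
s=ctrl.get_state();T=np.array([float(v) for v in sys.argv[1:4]])
R=Ro.from_rotvec(s["tool_rot"]);p=np.array(s["position"])
yaw=float(sys.argv[4]) if len(sys.argv)>4 else 0
tilt=float(sys.argv[5]) if len(sys.argv)>5 else 0
c,q=np.cos(np.radians(yaw)),np.sin(np.radians(yaw))
G=Ro.from_matrix(np.array([[-q,c,0],[c,q,0],[0,0,-1]]).T.T)
G=Ro.from_matrix(np.column_stack([[-q,c,0],[c,q,0],[0,0,-1]]))*Ro.from_euler("x",-tilt,degrees=True)
print("t",s["time"],"pos",p.round(4),"F",np.round(s["ft_force"],1),"grip",s["grip_width"],s["grip_force"])
print("shift now-axes",R.inv().apply(T-p).round(4),"shift goal-axes",G.inv().apply(T-p).round(4),"turn",(R.inv()*G).as_rotvec(degrees=True).round(2))
E
python3 s.py .559 -.254 .12 0 18
```

```text
time: 1.6
position: [0.6041, 0.1828, 0.3418]
tool_rot: [-1.852, -2.537, 0.001]
ft_force: [0.3, 0.8, -0.2]
grip_width: 0.004
grip_force: 0.0
t 1.6 pos [0.6041 0.1828 0.3418] F [ 0.3  0.8 -0.2] grip 0.0041650544097410706 0.0
shift now-axes [-0.4022 -0.176   0.222 ] shift goal-axes [-0.4368 -0.1114  0.197 ] turn [-17.9   -2.77  17.62]
```

```bash
python3 -m handwheel '[[0.0,0,0,0,0,0,8.9],[0.0,0,0,0,0,0,8.8],[0.0,-0.05,-0.005,0,0,0,0],[0.0,-0.055,-0.005,0,0,0,0],[0.0,-0.055,-0.005,0,0,0,0],[0.0,-0.055,-0.005,0,0,0,0],[0.0,-0.055,-0.005,0,0,0,0],[0.0,-0.055,-0.005,0,0,0,0],[0.0,-0.055,-0.005,0,0,0,0],[0.0,-0.045,-0.005,0,-9,0,0],[0.0,0,0,0,-9,0,0],[0.0,0,0,0,0,0,0]]' 20
python3 s.py .559 -.254 .12 0 18
```

```text
time: 3.1
position: [0.5614, -0.2417, 0.3414]
tool_rot: [2.054, 2.054, 0.328]
ft_force: [0.8, 0.7, 0.6]
grip_width: 0.004
grip_force: 0.0
t 3.1 pos [ 0.5614 -0.2417  0.3414] F [0.8 0.7 0.6] grip 0.004332108061755492 0.0
shift now-axes [-0.0132 -0.0704  0.2098] shift goal-axes [-0.0123 -0.0707  0.2098] turn [-0.07 -0.22 -0.04]
```

```bash
python3 -m handwheel '[[0.0,-0.0026,-0.014,0.042,0,0,0],[0.0,-0.0026,-0.014,0.042,0,0,0],[0.0,-0.0026,-0.014,0.042,0,0,0],[0.0,-0.0026,-0.014,0.042,0,0,0],[0.0,-0.0026,-0.014,0.042,0,0,0],[0.0,0,0,0,0,0,0]]' 20
python3 s.py .559 -.254 .075 0 18
python3 - <<'E'
from h import *
a,_=cloud("wrist");b,_=cloud("top");cv2.imwrite("pics/w1.png",np.hstack([cv2.resize(a,(400,300)),cv2.resize(b[150:300,280:480],(400,300))]))
E
```

```text
time: 3.85
position: [0.5625, -0.2513, 0.1173]
tool_rot: [2.052, 2.065, 0.319]
ft_force: [0.1, -0.0, 0.4]
grip_width: 0.005
grip_force: 0.0
t 3.85 pos [ 0.5625 -0.2513  0.1173] F [ 0.1 -0.   0.4] grip 0.0050407214593183565 0.0
shift now-axes [-0.0027 -0.016   0.0392] shift goal-axes [-0.0027 -0.0164  0.0391] turn [-0.52 -0.2   0.33]
```

View pics/w1.png

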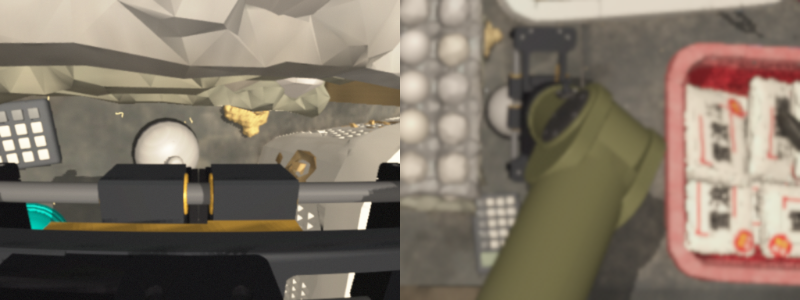

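The wrist view shows the steel bell under the closed fingers, with its plunger at (175,160). The offset matches the tilt, the tray is clear, and the calculator and turquoise bell are well off to the left. I'll descend onto the plunger.

```bash
python3 -m handwheel '[[0.0,-0.001,-0.006,0.013,0,0,0],[0.0,-0.001,-0.006,0.013,0,0,0],[0.0,-0.0007,-0.006,0.013,0,0,0],[0.0,0,0,0,0,0,0],[0.0,0,0,0,0,0,0]]' 20
python3 s.py .557 -.254 .064 0 18
```

```text
time: 4.58
position: [0.5588, -0.2564, 0.0787]
tool_rot: [2.048, 2.056, 0.326]
ft_force: [0.6, -0.2, 0.0]
grip_width: -0.0
grip_force: 0.0
t 4.575 pos [ 0.5588 -0.2564  0.0787] F [ 0.6 -0.2  0. ] grip -0.00041585831752128093 0.0
shift now-axes [ 0.0024 -0.0062  0.0135] shift goal-axes [ 0.0024 -0.0062  0.0135] turn [ 0.02 -0.06  0.2 ]
```

```bash
python3 -m handwheel '[[0.0,0.002,-0.004,0.009,0,0,0],[0.0,0,-0.001,0.003,0,0,0],[0.0,0,0,0,0,0,0]]' 20
python3 -m handwheel '[[0.0,0,-0.0009,0.0028,0,0,0],[0.0,0,0,0,0,0,0]]'
python3 -m handwheel '[[0.0,0,-0.0006,0.0019,0,0,0],[0.0,0,0,0,0,0,0]]'
python3 -m handwheel '[[0.0,0,-0.0006,0.0019,0,0,0],[0.0,0,0,0,0,0,0]]'
```

```text
time: 4.95
position: [0.5573, -0.254, 0.0652]
tool_rot: [2.048, 2.057, 0.325]
ft_force: [-0.1, -0.0, 1.0]
grip_width: 0.005
grip_force: 0.0
time: 5.2
position: [0.5579, -0.2544, 0.0629]
tool_rot: [2.048, 2.056, 0.326]
ft_force: [-0.7, 0.9, 1.6]
grip_width: 0.007
grip_force: 0.8
time: 5.45
position: [0.5579, -0.2544, 0.0609]
tool_rot: [2.048, 2.056, 0.326]
ft_force: [-1.1, -0.3, 2.0]
grip_width: 0.006
grip_force: 1.1
time: 5.7
position: [0.5579, -0.2543, 0.0588]
tool_rot: [2.048, 2.056, 0.326]
ft_force: [-0.3, -0.1, 3.7]
grip_width: 0.003
grip_force: 1.5
```

```bash
for i in 1; do python3 -m handwheel '[[0.0,0,-0.0003,0.001,0,0,0],[0.0,0,0,0,0,0,0]]'; python3 -m handwheel '[[0.0,0,-0.0003,0.001,0,0,0],[0.0,0,0,0,0,0,0]]'; done
python3 -m handwheel '[[0.0,0,-0.0003,0.001,0,0,0],[0.0,0,0,0,0,0,0]]'
```

```text
time: 5.95
position: [0.5578, -0.2544, 0.0578]
tool_rot: [2.048, 2.056, 0.326]
ft_force: [-0.0, 0.2, 3.3]
grip_width: 0.004
grip_force: 1.6
time: 6.2
position: [0.5579, -0.2544, 0.0571]
tool_rot: [2.048, 2.056, 0.327]
ft_force: [-1.7, -0.1, 5.9]
grip_width: 0.007
grip_force: 3.2
time: 6.45
position: [0.5581, -0.2544, 0.0569]
tool_rot: [2.048, 2.056, 0.328]
ft_force: [-5.1, 1.7, 13.1]
grip_width: 0.003
grip_force: 6.5
```

The force rose along the spring (2 to 4 N over about 6 mm) and then jumped to 13 N with the motion stopped, so the plunger hit its stop. Now I'll release it, rise and cross back.

```bash
python3 -m handwheel '[[0.0,0,0.003,-0.01,0,0,0],[0.0,0,0.006,-0.02,0,0,0],[0.0,0,0.017,-0.053,0,0,0],[0.0,0,0.017,-0.053,0,0,0],[0.0,0,0.017,-0.053,0,0,0],[0.0,0,0.017,-0.053,0,0,0],[0.0,0,0.017,-0.053,0,0,0],[0.0,0,0,0,9,0,0],[0.0,0,0,0,9,0,0],[0.0,0,0,0,0,0,0]]' 20
python3 -m handwheel '[[0.05,0.055,0,0,0,0,0],[0.05,0.055,0,0,0,0,0],[0.05,0.055,0,0,0,0,0],[0.05,0.055,0,0,0,0,0],[0.05,0.055,0,0,0,0,0],[0.05,0.055,-0.02,0,0,0,0],[0.05,0.055,-0.03,0,0,0,0],[0.05,0.055,-0.03,0,0,0,0],[0.05,0.055,-0.025,0,0,0,0],[0.05,0,0,0,0,0,0]]' 20
python3 s.py .448 .252 .2 0
python3 - <<'E'
from h import *
a,W=cloud("wrist");np.savez("w2.npz",im=a,W=W);b,_=cloud("top");cv2.imwrite("pics/w2.png",np.hstack([cv2.resize(a,(400,300)),cv2.resize(b[150:300,80:380],(400,200))[:,:] if 0 else cv2.resize(b[150:300,100:300],(400,300))]))
E
```

```text
time: 7.7
position: [0.5586, -0.2515, 0.3606]
tool_rot: [-2.208, -2.227, 0.01]
ft_force: [0.7, 1.1, -0.7]
grip_width: 0.007
grip_force: 0.0
time: 8.95
position: [0.4453, 0.2444, 0.3653]
tool_rot: [-2.205, -2.235, -0.004]
ft_force: [0.7, -0.8, -0.3]
grip_width: 0.574
grip_force: 0.0
t 8.95 pos [0.4453 0.2444 0.3653] F [ 0.7 -0.8 -0.3] grip 0.5736193485998364 0.0
shift now-axes [0.0071 0.0027 0.1653] shift goal-axes [0.0076 0.0027 0.1653] turn [ 0.03 -0.16  0.79]
```

View pics/w2.png

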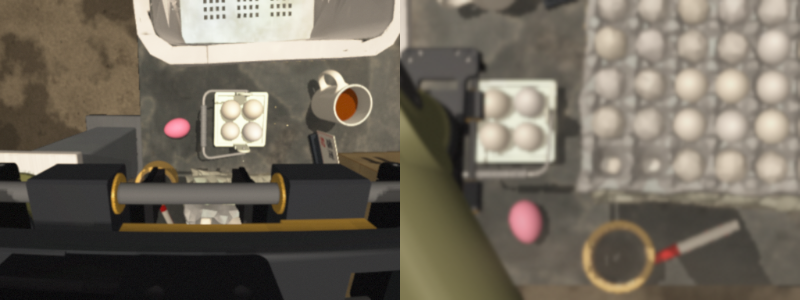

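The wrist view shows the whole carrier, centred near (240,120), with its bail folded to the robot side at (205,122). The bail is still folded and nothing was disturbed. I'll refine its pose from this depth image.

Run:
```python
from h import *
W=np.load("w2.npz")["W"]
Q=W.reshape(-1,3);Q=Q[~np.isnan(Q[:,0])]
Q=Q[(abs(Q[:,1]-.252)<.08)&(Q[:,0]>.42)&(Q[:,0]<.62)&(Q[:,2]<.16)]
b=Q[(Q[:,2]>.11)&(Q[:,0]<.47)];print("bar",len(b),b.min(0),b.max(0))
m=b[abs(b[:,1]-.252)<.037];print(np.polyfit(m[:,1],m[:,0],1),m.mean(0),np.percentile(m[:,0],[2,98]),np.percentile(m[:,2],[2,50,98]))
r=cv2.minAreaRect(Q[(Q[:,2]>.018)&(Q[:,2]<.035)&(abs(Q[:,0]-.53)<.075)&(abs(Q[:,1]-.252)<.07)][:,:2].astype(np.float32).copy());print("deck",r)
up=Q[(Q[:,2]>.084)&(Q[:,0]>.51)]
for s in(up[:,1]>.25,up[:,1]<.25): print("upright",up[s].mean(0).round(4),np.percentile(up[s],[3,97],axis=0).round(3))
e=Q[(Q[:,2]>.065)&(Q[:,2]<.078)&(abs(Q[:,1]-.252)<.045)&(Q[:,0]>.49)];print("eggs",e.mean(0))
```

```text
bar 565 [0.44876017 0.18936884 0.11147163] [0.46924718 0.31354054 0.1285558 ]
[-0.01506205  0.4579455 ] [0.45414882 0.25206923 0.12507909] [0.44893309 0.45956518] [0.12101717 0.12535113 0.12778035]
deck ((0.5369280576705933, 0.25200265645980835), (0.11354238539934158, 0.11687096953392029), 1.226326584815979)
upright [0.5274 0.3096 0.0892] [[0.511 0.305 0.084]
 [0.544 0.315 0.093]]
upright [0.5301 0.1938 0.0893] [[0.512 0.189 0.084]
 [0.547 0.199 0.094]]
eggs [0.54275542 0.25797062 0.0681613 ]
```

```bash
python3 -m handwheel '[[0.05,0.0076,0.0076,0.02,0,0,-0.4],[0.05,0,0,0.05,0,0,0],[0.05,0,0,0.05,0,0,0],[0.05,0,0,0.05,0,0,0],[0.05,0,0,0,0,0,0],[0.05,0,0,0,0,0,0]]' 20
python3 s.py .453 .252 .103 1.2
```

```text
time: 9.8
position: [0.4582, 0.2471, 0.1975]
tool_rot: [2.211, 2.231, 0.005]
ft_force: [0.7, -0.0, 1.4]
grip_width: 0.571
grip_force: 0.0
t 9.8 pos [0.4582 0.2471 0.1975] F [ 0.7 -0.   1.4] grip 0.5708111559404548 0.0
shift now-axes [ 0.0048 -0.0054  0.0945] shift goal-axes [ 0.0051 -0.0051  0.0945] turn [ 0.17 -0.1  -0.7 ]
```

```bash
python3 -m handwheel '[[0.05,0.005,-0.005,0.0,0,0,-0.7],[0.05,0,0,0.035,0,0,0],[0.05,0,0,0.035,0,0,0],[0.05,0,0,0.0245,0,0,0],[0.05,0,0,0,0,0,0],[0.05,0,0,0,0,0,0]]' 20
python3 s.py .453 .252 .103 1.2
```

```text
time: 10.55
position: [0.4527, 0.2537, 0.1027]
tool_rot: [2.195, 2.247, 0.005]
ft_force: [0.4, -0.5, 0.7]
grip_width: 0.572
grip_force: 0.0
t 10.55 pos [0.4527 0.2537 0.1027] F [ 0.4 -0.5  0.7] grip 0.5722301981716097 0.0
shift now-axes [-0.0018  0.0003 -0.0003] shift goal-axes [-0.0018  0.0003 -0.0003] turn [ 0.15 -0.11  0.16]
```

```bash
python3 -m handwheel '[[0.02,-0.001,0,0,0,0,0],[0.014,0,0,0,0,0,0],[0.0,0,0,0,0,0,0],[0.0,0,0,0,0,0,0],[0.0,0,0,0,0,0,0],[0.0,0,0,0,0,0,0]]' 6
python3 - <<'E'
from h import *
im,W=cloud("top");w,_=cloud("wrist");cv2.imwrite("pics/g1.png",np.hstack([cv2.resize(w,(400,300)),cv2.resize(im[170:270,100:233],(400,300))]))
r=.092;P=[np.array([-r*np.sin(a),r*np.cos(a)]) for a in np.linspace(1.1,0,12)]
for a,b in zip(P,P[1:]): print((b-a).round(4))
E
```

```text
time: 11.3
position: [0.4523, 0.2517, 0.1008]
tool_rot: [2.195, 2.246, 0.002]
ft_force: [1.4, 0.9, -1.1]
grip_width: 0.125
grip_force: 6.0
[0.0046 0.008 ]
[0.0053 0.0075]
[0.0061 0.0069]
[0.0067 0.0063]
[0.0073 0.0056]
[0.0078 0.0048]
[0.0083 0.004 ]
[0.0086 0.0032]
[0.0089 0.0023]
[0.0091 0.0014]
[0.0092 0.0005]
```

View pics/g1.png

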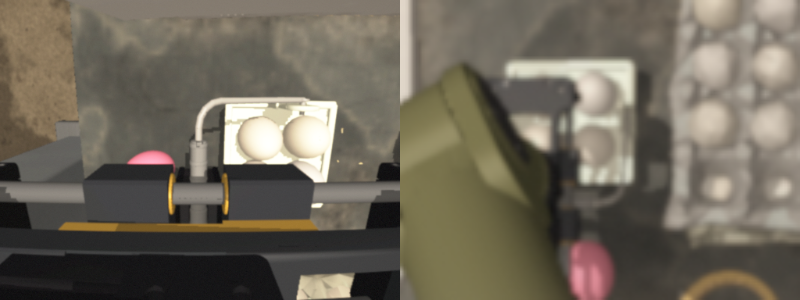

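The fingers are closed on the grey sleeve at (200,190) with a 10.9 mm opening. Now I'll swing it along the arc.

```bash
python3 -m handwheel '[[0.0,0,0.0046,-0.008,0,0,0],[0.0,0,0.0053,-0.0075,0,0,0],[0.0,0,0.0061,-0.0069,0,0,0],[0.0,0,0.0067,-0.0063,0,0,0],[0.0,0,0,0,0,0,0]]' 6
python3 -m handwheel '[[0.0,0,0.0073,-0.0056,0,0,0],[0.0,0,0.0078,-0.0048,0,0,0],[0.0,0,0.0083,-0.004,0,0,0],[0.0,0,0.0086,-0.0032,0,0,0],[0.0,0,0,0,0,0,0]]' 6
```

```text
time: 12.02
position: [0.4749, 0.2524, 0.1302]
tool_rot: [-2.196, -2.247, -0.001]
ft_force: [-1.5, -0.5, 2.3]
grip_width: 0.12
grip_force: 6.0
time: 12.65
position: [0.5076, 0.253, 0.1476]
tool_rot: [2.196, 2.246, 0.003]
ft_force: [-2.1, -1.2, 4.5]
grip_width: 0.123
grip_force: 6.0
```

```bash
python3 -m handwheel '[[0.0,0,0.0089,-0.003,0,0,0],[0.0,0,0.0091,-0.0019,0,0,0],[0.0,0,0.0092,-0.0007,0,0,0],[0.0,0,0,0,0,0,0],[0.0,0,0,0,0,0,0]]' 6
python3 s.py .535 .252 .153 1.2
python3 - <<'E'
from h import *
w,W=cloud("wrist");np.savez("w3.npz",im=w,W=W);s,_=cloud("side");cv2.imwrite("pics/g2.png",np.hstack([cv2.resize(w,(400,300)),cv2.resize(s[100:220,260:420],(400,300))]))
Q=W.reshape(-1,3);Q=Q[~np.isnan(Q[:,0])];Q=Q[(abs(Q[:,1]-.252)<.08)&(abs(Q[:,0]-.53)<.09)]
l=Q[(Q[:,2]>.015)&(Q[:,2]<.04)][:,:2];print("deck",l.min(0),l.max(0))
for lo,hi in((.084,.094),(.1,.115),(.12,.14)):
    u=Q[(Q[:,2]>lo)&(Q[:,2]<hi)&(Q[:,1]>.295)];print(lo,len(u),u.mean(0).round(4) if len(u) else "")
E
```

```text
time: 13.28
position: [0.533, 0.2534, 0.1518]
tool_rot: [-2.195, -2.247, 0.002]
ft_force: [-0.7, 0.9, -3.1]
grip_width: 0.116
grip_force: 6.0
t 13.275 pos [0.533  0.2534 0.1518] F [-0.7  0.9 -3.1] grip 0.11585703954815463 5.985236247070134
shift now-axes [-0.0015  0.002  -0.0012] shift goal-axes [-0.0015  0.002  -0.0012] turn [-0.07  0.04  0.13]
deck [0.47650786 0.22513777] [0.59124991 0.31125907]
0.084 126 [0.5328 0.3072 0.0888]
0.1 4 [0.5329 0.3148 0.1078]
0.12 5 [0.5324 0.3149 0.1333]
```

View pics/g2.png

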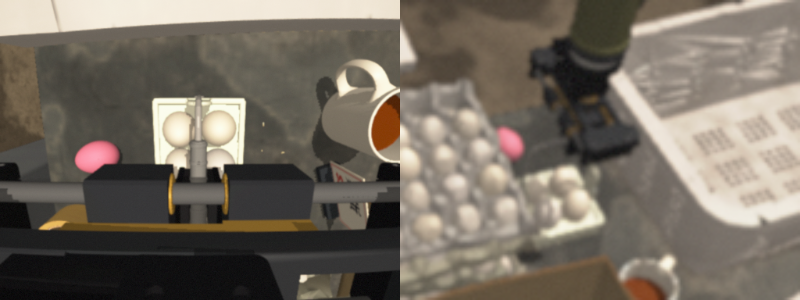

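The handle is upright: wire and uprights all sit at x≈0.533. The eggs are in their cups. I'll tighten the grip and lift gently.

```bash
python3 -m handwheel '[[0.0,0,0,0,0,0,0],[0.0,0,0,0,0,0,0],[0.0,0,0,0,0,0,0],[0.0,0,0,-0.001,0,0,0],[0.0,0,0,-0.002,0,0,0],[0.0,0,0,-0.003,0,0,0],[0.0,0,0,-0.004,0,0,0],[0.0,0,0,-0.004,0,0,0],[0.0,0,0,-0.003,0,0,0],[0.0,0,0,-0.002,0,0,0],[0.0,0,0,-0.001,0,0,0],[0.0,0,0,0,0,0,0]]' 40
python3 s.py .533 .252 .302 1.2
```

```text
time: 14.88
position: [0.5334, 0.2536, 0.1726]
tool_rot: [-2.195, -2.247, -0.0]
ft_force: [-1.1, 0.7, -6.1]
grip_width: 0.11
grip_force: 40.0
t 14.875 pos [0.5334 0.2536 0.1726] F [-1.1  0.7 -6.1] grip 0.10966833090858988 40.00456094741821
shift now-axes [-0.0016 -0.0005 -0.1294] shift goal-axes [-0.0016 -0.0005 -0.1294] turn [ 0.   -0.    0.13]
```

```bash
python3 -m handwheel '[[0.0,0,0,-0.002,0,0,0],[0.0,0,0,-0.004,0,0,0],[0.0,0,0,-0.006,0,0,0],[0.0,0,0,-0.008,0,0,0],[0.0,0,0,-0.009,0,0,0],[0.0,0,0,-0.009,0,0,0],[0.0,0,0,-0.009,0,0,0],[0.0,0,0,-0.009,0,0,0],[0.0,0,0,-0.009,0,0,0],[0.0,0,0,-0.009,0,0,0],[0.0,0,0,-0.009,0,0,0],[0.0,0,0,-0.009,0,0,0]]' 40
python3 -m handwheel '[[0.0,0,0,-0.009,0,0,0],[0.0,0,0,-0.009,0,0,0],[0.0,0,0,-0.008,0,0,0],[0.0,0,0,-0.006,0,0,0],[0.0,0,0,-0.004,0,0,0],[0.0,0,0,-0.002,0,0,0],[0.0,0,0,-0.001,0,0,0],[0.0,0,0,0,0,0,0],[0.0,0,0,0,0,0,0],[0.0,0,0,0,0,0,0],[0.0,0,0,0,0,0,0],[0.0,0,0,0,0,0,0]]' 40
python3 -m handwheel '[[0.0,0,0,0,0,0,0],[0.0,0,0,0,0,0,0],[0.0,0,0,0,0,0,0],[0.0,0,0,0,0,0,0],[0.0,0,0,0,0,0,0],[0.0,0,0,0,0,0,0],[0.0,0,0,0,0,0,0],[0.0,0,0,0,0,0,0],[0.0,0,0,0,0,0,0],[0.0,0,0,0,0,0,0],[0.0,0,0,0,0,0,0],[0.0,0,0,0,0,0,0]]' 40
python3 - <<'E'
from h import *
w,W=cloud("wrist");s,S=cloud("side");cv2.imwrite("pics/g3.png",np.hstack([cv2.resize(w,(400,300)),cv2.resize(s[80:200,260:420],(400,300))]))
for W in (W,S):
    Q=W.reshape(-1,3);Q=Q[~np.isnan(Q[:,0])];Q=Q[(abs(Q[:,1]-.252)<.06)&(abs(Q[:,0]-.533)<.06)]
    d=Q[(Q[:,2]>.165)&(Q[:,2]<.192)];print(len(d),np.percentile(d[:,2],[5,50,95]) if len(d) else "")
    if len(d)>20: print(np.linalg.lstsq(np.c_[d[:,:2]-[.533,.252],np.ones(len(d))],d[:,2],rcond=None)[0])
E
```

```text
time: 16.38
position: [0.5335, 0.2536, 0.2652]
tool_rot: [2.195, 2.247, 0.0]
ft_force: [-0.1, -0.1, -5.1]
grip_width: 0.112
grip_force: 40.0
time: 17.88
position: [0.5335, 0.2536, 0.3036]
tool_rot: [2.195, 2.247, 0.0]
ft_force: [0.1, 0.2, -4.9]
grip_width: 0.11
grip_force: 40.0
time: 19.38
position: [0.5334, 0.2536, 0.3036]
tool_rot: [2.195, 2.247, 0.0]
ft_force: [0.4, 0.1, -5.4]
grip_width: 0.109
grip_force: 40.0
4124 [0.17791821 0.17998784 0.18612847]
[-0.00683027  0.00598618  0.18155736]
456 [0.16766676 0.18196917 0.19055028]
[-0.04088667  0.02895691  0.1819104 ]
```

View pics/g3.png

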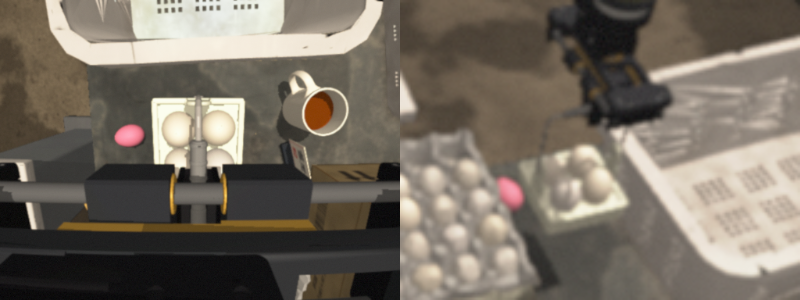

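The carrier is airborne with its deck at 0.180 m, so the underside is about 0.152 m up. It is level within about 0.5°, with all four eggs at (585,175), and the bystanders have not moved. Handing in.

```bash
python3 -c "
from bench import ctrl
print(ctrl.close_job())"
```

```text
the job is handed in; nothing more can be done
None
```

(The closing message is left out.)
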